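Clamp a carving blank on the carving board

TASK

Set the dark wooden carving blank down on the carving board, lengthwise along the fence and centred opposite the clamp bar's screw pad. Then swing the clamp bar shut by pushing near its free end, so that its pad slides the blank home flat against the fence; lean on the bar until the pad bears on the blank with about 15 N (never over 30 N), then let go and leave the blank clamped. Leave everything else on the bench where it is.

Things in the scene. Friction and masses are not known exactly. Their poses are not given: they have to be found in the camera images.
- carving_board: Fixed plywood board, 260 (x) x 400 (y) x 18 mm; position and yaw vary. Origin: centre of its underside. x points away from the robot to the fence, y along the fence, z up. The clamp bar's pivot is at x 4, y 170 mm. Blank clamped home: long side along y, centre at x 73, y -20 (30 mm either way is good enough), z 40.5 mm.
- fence_foot (a point): Point at the foot of the fence's inner face, on the board top (18 mm above the bench), opposite the clamp pad: board x 98, y -20 mm. The fence is a rigid straight wooden rail fixed along the board's far side, 40 mm high, 24 mm thick, 340 mm long. Axes as the board's.
- clamp_bar: Wooden bar 28 mm wide, 28 mm high, lying 8 mm above the board top; swings level about an upright bolt at one end. Origin: on the pivot axis at board-top height. x points along the bar to its free end (at 319 mm), y across it to the fence (the way it shuts). It starts 0.36 to 0.48 rad open, free end nearer the robot, and shuts counter-clockwise seen from above.
- screw_root (a point): Where the steel clamp screw leaves the bar towards the fence: bar x 190, y 14 mm, 40 mm above the bench. Its domed pad, 28 mm across, ends 30 mm from here along bar y, but the screw is set differently each time, up to 10 mm more or less, not measured: feel for the angle where the blank is tight, within 0.07 rad of parallel to the fence (bar x along board -y).
- push_spot (a point): Where to push: bar x 300, y -14 mm (side away from the fence), 40 mm above the bench. Friction keeps the bar where it is left; a light spring helps it shut. Pushing here takes 1 to 4 N until the blank meets the fence; then all is rigid and force rises by about 2 N or more per mm of push. The pad presses with about 1.6 times the push here.
- blank: The carving blank: a loose dark wooden block 50 (x) x 110 (y) x 45 mm (z), about 0.26 kg, with a few shallow tool marks on top. It starts on the bench to the right of the board (robot's right, -y). Origin: centre of its underside. Grip it across its 50 mm side (its x).
- blank_centre (a point): Centre of the carving blank, half-way up (22.5 mm above its underside); axes as the blank's.
- wax_tin: Bystander standing on the carving board between pivot and fence: small round aluminium tin, 54 mm diameter, 26 mm high. Origin: centre of its underside.
- mallet: Bystander: round wooden carver's mallet standing on its head, 104 mm diameter, 235 mm tall. Origin: centre of its underside.
- gouge_wide: Bystander: gouge lying on the bench left of the board, 250 mm long along x. Origin: its middle, at bench level.
- gouge_second: Bystander: gouge lying on the bench at the far right, 250 mm long along x. Origin: its middle, at bench level.
- offcut: Bystander: flat pale wooden offcut 70 x 100 x 20 mm. Origin: centre of its underside.
- sanding_block: Bystander: cork sanding block 112 x 67 x 26 mm near the robot. Origin: centre of its underside.
- oil_jar: Bystander: amber glass jar 64 mm diameter, 85 mm high, near the robot on its left. Origin: centre of its underside.
Not all that is in view belongs to the job. Leave any green or red look-alike of the blank alone.

How it is judged (in metres and radians):
On the way, in this order (a step that is already met when the one before it is completed fails the run):
1. the blank stands on the board between pad and fence, long side within 20 degrees of the fence's direction, its centre within 35 mm of opposite the pad, let go (x of blank_centre in the frame of carving_board between 0 and 0.076 m and y of blank_centre in the frame of carving_board between -0.055 and 0.015 m and z of blank_centre in the frame of carving_board between 0.037 and 0.044 m and angle between the y axis of blank and the y axis of carving_board, either way round below 0.35 rad and contact force between the fingers and blank below 0.1 N), for 0.2 s.
2. the clamp bar's pad presses the blank with more than 8 N while the blank is against the fence (within 3 mm) (contact force between clamp_bar and blank above 8 N and x of blank_centre in the frame of carving_board between 0.07 and 0.076 m), for 0.3 s.
At the end, for the whole second after the job is handed in: The blank lies on the board flat against the fence: its centre within 2 mm of home across the fence (71 to 75.5 mm from the board's centre), within 35 mm of opposite the pad, parallel to the fence within 0.03 rad; the clamp bar's pad still bears on it with more than 0.3 N; blank and bar at rest (x of blank_centre in the frame of carving_board between 0.071 and 0.0755 m and y of blank_centre in the frame of carving_board between -0.055 and 0.015 m and z of blank_centre in the frame of carving_board between 0.037 and 0.044 m and angle between the y axis of blank and the y axis of carving_board, either way round below 0.03 rad and contact force between clamp_bar and blank above 0.3 N and linear speed of each of blank, clamp_bar below 0.01 m/s); the robot touches nothing.
It fails at once if the clamp bar presses the blank with more than 30 N (contact force between clamp_bar and blank above 30 N).
It fails at once if a bystander is moved by more than 20 mm (distance of any of wax_tin, mallet, gouge_wide, gouge_second, offcut, sanding_block, oil_jar from where it was at the start of the episode above 0.02 m).
It also fails if it takes over 66 s, if anything falls off the work surface, if the arm or the gripper's body presses on something with over 40 N, if the wrist force passes 120 N, or if a joint passes its speed limit or range.

ROBOT

A 6-joint arm with a two-finger parallel gripper is mounted at the origin on the work surface. World frame = base frame: x ahead of the robot, y to its left, z up, the work surface at z = 0. Lengths are in mm, angles in rad, forces in N, time in s.
With the tool pointing down it reaches from about 350 to 725 mm from the base axis. Payload 6 kg.
Tool frame: the origin (TCP) lies at the very end of the fingers, on their centre line; the grasp point (between the pads) lies 19 mm behind it; z points along the fingers, y is the line along which they close (so a half turn about z gives the same grasp; the last joint's range is limited). The gripper opens to 85 mm and grips with 20 to 120 N. Pads are 22 mm wide; open, the fingers measure 114 mm over their backs; the gripper's body (76 mm by 85 mm) begins 54 mm behind the grasp point. The pads swing forward as they close: fully open they stand 13 mm farther back than shut.
Start: joints at [1.591, 0.04, 0.085, 0, -1.615, -0.334], TCP at [185.179, 570.683, 206.861] pointing down, gripper open.
Joint ranges: [-2.56, 2.56], [-1.29, 2.01], [-1.08, 1.49], [-3.29, 1.98], [-2.81, -0.18], [-2.99, 2.99]. Speed limits (rad/s): [2.57, 2.57, 3.01, 3.14, 3.14, 3.14].

INTERFACE

Orientations are given as a rotation vector (axis times angle).
In Python, from station import env gives the robot as it stands. Calls block until the motion is done:
- env.goto(position, orientation): joint-space move of the TCP to a pose.
- env.move_straight(position, rot=None, max_speed=150): straight line of the TCP; rot=None keeps the orientation; max_speed is the mean speed in mm/s.
- env.move_joints(angles): joint-space move.
- env.open() and env.grasp(grip_force=None): open the fingers fully, or close them until they stop; grip_force is the grip in N (None keeps the last).
- env.dwell(seconds).
- env.inverse_kinematics(position, orientation): joint angles nearest the present ones, or None.
- env.get_state(): the state.
- env.snapshot(name): name is "scene" or "top" or "wrist"; returns a dict with "frame" (480x640x3 uint8, blue, green, red), "mtx" (3x3 intrinsics, pixels), "R" (3x3) and "t" (3): a world point X has camera coordinates R X + t. Camera axes: x right, y down, z forward; pixel columns grow to the right and rows downward; lengths in mm; the calibration is good to about 2 mm. A picture is of the moment at which its call begins. There is no depth.
A pose or a line that the arm cannot do raises env.MotionError and nothing moves.
- env.hand_in(): hands the job in; it is judged then, once.
The state is a dict: "clock": time; "joint_positions": joint angles; "joint_velocities": joint speeds; "tau": joint torques, N m; "eef_pos": TCP position; "eef_rot": TCP orientation; "ft_force": force on the tool from outside, world axes, zero at the start; "wrist_torque": the same for the moment, N m; "gripper_width": finger opening in mm; "gripper_force": force on a finger pad.
Only numpy, scipy, OpenCV 4.12 (cv2) and the standard library are available. Lean on these libraries where they do the work, as an engineer would, in place of code of your own. Each camera call takes 0.05 s, during which the arm holds its last target. There are 200 camera calls.

## Working session

There is one attempt and no reset: what is moved stays moved. The work goes in short steps, each a Python script; the robot and the scene stay as the last script left them, time stands still between calls to the robot, and variables do not carry over. Pictures are saved under pics/ and viewed, at most 10 in all, crops included, and the job is handed in when it is done.

```bash
ls; mkdir -p pics; python3 - <<'E'
from station import env
import cv2
for n in("scene","top"):
    s=env.snapshot(n); cv2.imwrite(f"pics/{n}0.png",s["frame"]); print(n,s["mtx"].tolist(),s["R"].tolist(),s["t"])
st=env.get_state(); print(st["clock"],st["eef_rot"],st["eef_pos"])
E
```

```text
pics
scene [[475.84880142092567, 0.0, 314.18981004449967], [0.0, 475.84880142092567, 236.44403130981564], [0.0, 0.0, 1.0]] [[-0.7861120774329833, 0.6180210000202331, 0.008822995409177631], [0.4126139692496891, 0.5353591549204529, -0.7369805205179274], [-0.46019290965204585, -0.5757087968555368, -0.6758563953452943]] [ 407.58148316 -151.00282278 1545.03510333]
top [[446.1661916376055, 0.0, 325.17161213159176], [0.0, 446.1661916376055, 232.14505900874147], [0.0, 0.0, 1.0]] [[-0.00026615887340376886, -0.999999560136156, 0.0008993814255299229], [-0.9977323453213, 0.00020502145767749933, -0.06730620376949122], [0.06730598977143486, -0.0009152560824007552, -0.9977319610231955]] [  -8.24863968  493.8937026  1164.74772163]
0.1 [ 3.10139638e+00 -4.90593834e-01 -1.36643037e-04] [185.05310977 570.39412915 205.95253183]
```

View pics/top0.png

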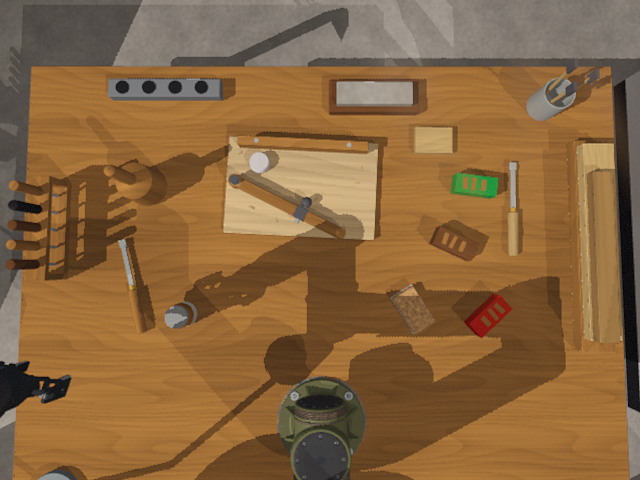

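View pics/scene0.png

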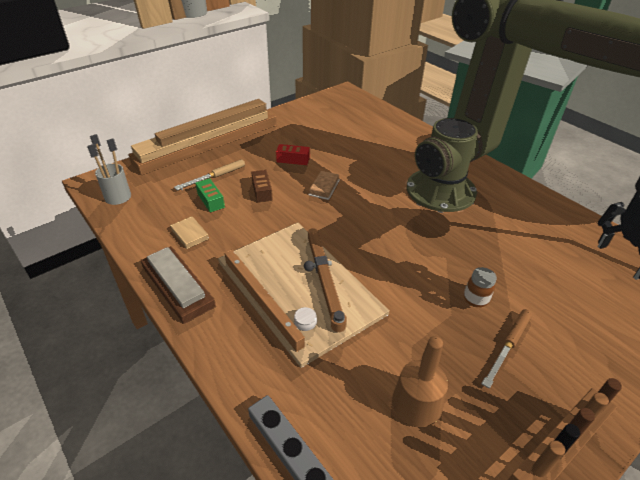

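Top view: board spans about (223..382, 136..240), fence along its top edge (238,143)-(370,147), bar from the pivot (235,180) to the free end (342,233), pad near (303,208), dark blank at (457,241). Scene view: blank at (261,185), bar pivot (338,320), free end (313,235).

```bash
cat > h.py <<'E'
import numpy as np, cv2
from station import env
from scipy.spatial.transform import Rotation as Rn
def ray(s,uv,z):
    uv=np.atleast_2d(np.float64(uv)); d=np.c_[uv,np.ones(len(uv))]@np.linalg.inv(s["mtx"]).T@s["R"]
    c=-s["R"].T@s["t"]; return c+d*((z-c[2])/d[:,2])[:,None]
def down(a):  # tool down, tool y (closing line) at world angle a
    y=np.array([np.cos(a),np.sin(a),0]); z=np.array([0,0,-1.]); return Rn.from_matrix(np.c_[np.cross(y,z),y,z]).as_rotvec()
def big(m):
    m=cv2.morphologyEx(m,cv2.MORPH_OPEN,np.ones((3,3))); return max(cv2.findContours(m,0,2)[0],key=cv2.contourArea)
E
python3 - <<'E'
from h import *
s=env.snapshot("top"); f=s["frame"]; hsv=cv2.cvtColor(f,cv2.COLOR_BGR2HSV)
for n,p in dict(board=(330,170),board2=(240,215),blankTop=(470,243),blank2=(440,240),table=(420,220),shadow=(500,290),fence=(300,144),bar=(270,196),tablel=(400,100)).items(): print(n,hsv[p[1],p[0]])
c=cv2.resize(f[125:275,215:495],None,fx=2.8,fy=2.8,interpolation=cv2.INTER_CUBIC); cv2.imwrite("pics/crop1.png",c)
E
```

```text
board [ 18  98 196]
board2 [ 18  95 207]
blankTop [ 14 168 111]
blank2 [ 13 159 112]
table [ 15 167 153]
shadow [ 15 168 103]
fence [ 16 166 164]
bar [ 16 163 150]
tablel [ 16  37 167]
```

View pics/crop1.png

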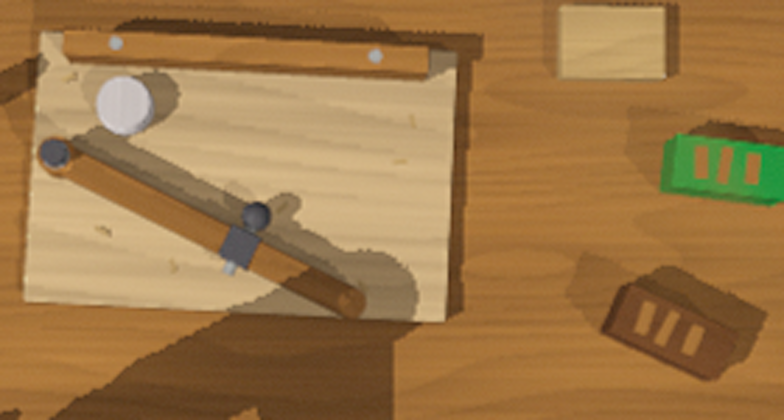

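Crop: board corners at about (40,32), (446,322), (24,300); pivot bolt at (54,153), bar end at (357,303); blank's tool marks are centred at (669,328), top edges running about 25° down to the right.

```bash
python3 - <<'E'
from h import *
s=env.snapshot("top")
P=lambda q,z: ray(s,np.array(q)/2.8+[215,125],z)
b=P([(24,300),(446,322),(459,50),(40,32)],18); print("board",b.round(1).tolist(), [np.linalg.norm(b[i]-b[i-1]).round(1) for i in range(4)])
yd=(b[0]-b[1]+b[3]-b[2])[:2]; yaw=np.arctan2(yd[1],yd[0])-np.pi/2; print("yaw",yaw,"c",b.mean(0))
fe=P([(64,64),(428,79)],18);print("fence foot?",fe.round(1).tolist())
print("pivot",P([(54,153)],60),"end",P([(357,303)],54),"screw block",P([(240,246)],54))
k=P([(669,328),(630,283),(603,330),(714,381)],45);print("blank",k.round(1).tolist())
f=s["frame"]
# look at blank with the wrist
c=k[0]; 
env.goto([c[0]-40,c[1],300],down(np.pi/2)); st=env.get_state(); print(st["clock"],st["eef_pos"],st["joint_positions"])
w=env.snapshot("wrist"); cv2.imwrite("pics/w1.png",w["frame"]); print(-w["R"].T@w["t"])
E
```

```text
board [[493.9, 260.3, 18.0], [473.0, -138.1, 18.0], [733.7, -152.6, 18.0], [751.3, 248.8, 18.0]] [np.float64(257.7), np.float64(399.0), np.float64(261.1), np.float64(401.8)]
yaw -0.04799967590429932 c [612.95408851  54.61401615  18.        ]
fence foot? [[720.1, 225.4, 18.0], [705.6, -122.7, 18.0]]
pivot [[626.27381989 225.25266883  60.        ]] end [[488.61526054 -52.75372751  54.        ]] screw block [[541.09289698  54.54371209  54.        ]]
blank [[466.0, -340.6, 45.0], [507.7, -305.4, 45.0], [464.2, -279.8, 45.0], [417.3, -381.1, 45.0]]
3.5083 [ 426.41525998 -340.18451759  299.82462883] [-3.04957502e-01 -7.40310194e-02  1.42275038e-01 -1.21367107e-04
 -1.78736152e+00 -1.26479173e+00]
[ 353.8223289  -339.96685507  466.85212327]
```

View pics/w1.png

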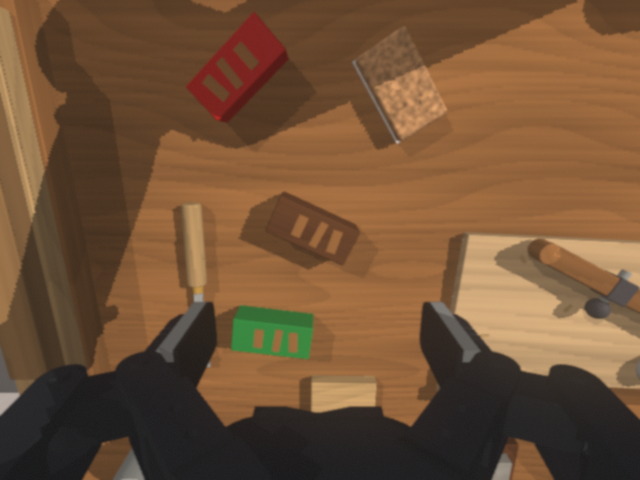

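Wrist view: the blank is at about (318,230), top marks centred (318,236), right short end (357,230)-(346,265); fingers are clear of it. The board fits its size (400x260) and the pivot lands where predicted; bar is 0.41 rad open. One closer look for the blank's angle.

```bash
python3 - <<'E'
from h import *
a=-0.46
env.goto([464-20,-342,215],down(a)); print(env.get_state()["clock"])
w=env.snapshot("wrist"); f=w["frame"]; np.savez("w2.npz",**w)
hsv=cv2.cvtColor(f,cv2.COLOR_BGR2HSV)
uv=w["mtx"]@(w["R"]@np.array([464,-342,45.])+w["t"]); uv=(uv/uv[2])[:2]; print("pred",uv)
for dx,dy in [(0,0),(0,-20),(0,20),(90,0),(-90,0),(0,70)]: print(dx,dy,hsv[int(np.clip(uv[1]+dy,0,479)),int(uv[0]+dx)])
cv2.imwrite("pics/w2.png",f)
E
```

```text
7.0833
pred [336.43081914 208.57398347]
0 0 [ 13 152 164]
0 -20 [ 13 153 155]
0 20 [ 14 155 168]
90 0 [ 14 150 173]
-90 0 [ 14 151 162]
0 70 [ 14 151 176]
```

View pics/w2.png

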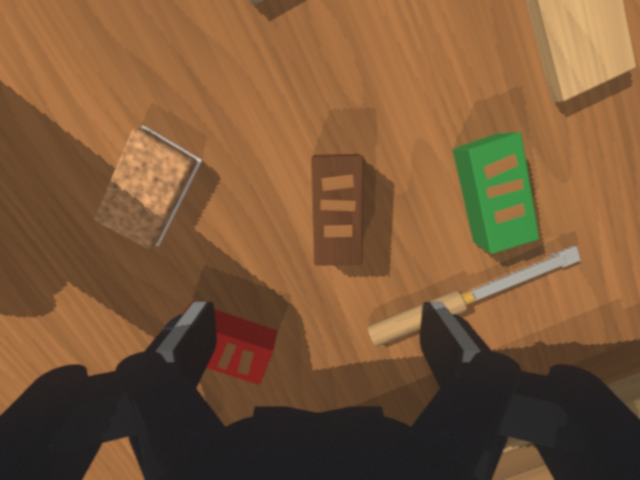

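The blank stands upright in the picture, so the fingers are aligned with it: edges at columns 313 and 363, rows 155 to 265, red and green look-alikes well clear. Grasp, 15 mm off centre so that the fingers later open clear of the pad.

```bash
python3 - <<'E'
from h import *
w=dict(np.load("w2.npz")); k=ray(w,[(314,265),(363,265),(362,155),(312,155)],45); print(k.round(1).tolist(),k.mean(0),[np.linalg.norm(k[i]-k[i-1]).round(1) for i in range(4)])
k0=ray(w,[(312,155),(362,155)],0); print(k0.round(1).tolist())
print("marks",ray(w,[(338,206)],45))
s=env.snapshot("top"); pad=ray(s,np.array([257,215])/2.8+[215,125],40)[0]; print("pad",pad)
yaw=-.046; R=Rn.from_euler("z",yaw).as_matrix(); print("pad board",(pad-[613,54.6,0])@R)
E
```

```text
[[417.9, -384.9, 45.0], [463.2, -407.4, 45.0], [507.6, -306.5, 45.0], [465.3, -285.7, 45.0]] [ 463.51777629 -346.12250794   45.        ] [np.float64(110.0), np.float64(50.5), np.float64(110.1), np.float64(47.1)]
[[464.0, -286.8, 0.0], [511.9, -310.5, 0.0]]
marks [[ 466.47973942 -340.37401329   45.        ]]
pad [571.66109092  39.57231201  40.        ]
pad board [-40.60415034 -16.91271076  40.        ]
```

```bash
python3 - <<'E'
from h import *
a=-.453; c=np.array([464.5,-344]); u=np.array([-np.sin(a),np.cos(a)]); g=c+15*u
env.goto([*g,110],down(a)); env.move_straight([*g,12]); env.grasp(40)
st=env.get_state(); print(st["clock"],st["gripper_width"],st["gripper_force"],st["eef_pos"])
env.move_straight([*g,130])
yaw=-.046; R=Rn.from_euler("z",yaw).as_matrix(); B=np.array([613,54.6,0]); t=B+R@[32,7,0]
env.goto([*t[:2],130],down(yaw)); st=env.get_state(); print(st["clock"],st["gripper_width"],st["eef_pos"],t)
s=env.snapshot("scene"); cv2.imwrite("pics/s2.png",cv2.resize(s["frame"][180:400,180:480],None,fx=2.5,fy=2.5))
E
```

```text
8.9333 48.3408285758808 41.91148817539215 [ 471.71665153 -330.80000367   13.21992076]
11.4417 48.33435351234015 [645.25288705  58.96267221 130.12654268] [645.28803642  60.12111438   0.        ]
```

View pics/s2.png

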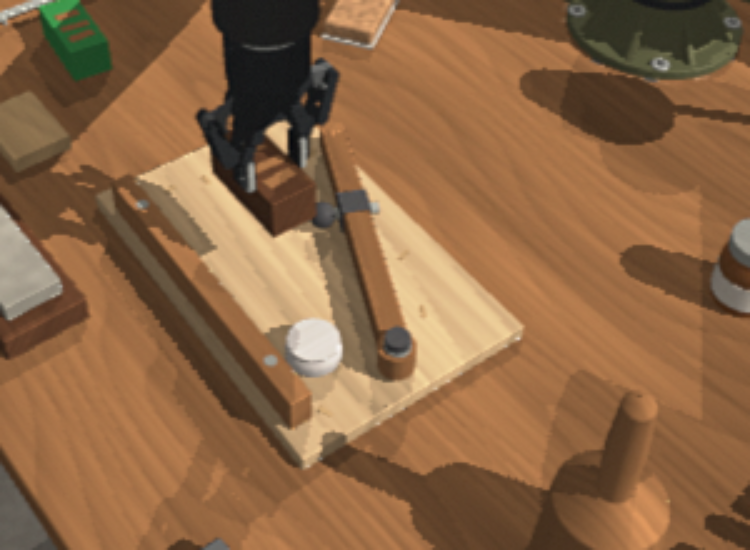

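The blank hangs level between the fingers over the gap between pad (325,213) and fence. Lower, release, look.

```bash
python3 - <<'E'
from h import *
yaw=-.046; R=Rn.from_euler("z",yaw).as_matrix(); B=np.array([613,54.6,0]); t=(B+R@[32,7,0])[:2]
f0=env.get_state()["ft_force"][2]
env.move_straight([*t,40])
for z in np.arange(34,29,-1.):
    env.move_straight([*t,z],max_speed=30); st=env.get_state(); 
    if st["ft_force"][2]-f0>3: break
print(z,st["ft_force"]); env.open(); print(env.get_state()["ft_force"])
env.move_straight([*t,150]); print(env.get_state()["clock"])
p=B+R@[-60,-60,0]; env.goto([*p[:2],260],down(yaw)) 
w=env.snapshot("wrist"); np.savez("w3.npz",**w); cv2.imwrite("pics/w3.png",w["frame"]); print(env.get_state()["clock"])
s=env.snapshot("scene"); np.savez("s3.npz",**s)
E
```

```text
30.0 [-3.88304672 -0.07506785  5.21478782]
[-0.52856233 -0.31302153  0.52225284]
15.0
15.725
```

View pics/w3.png

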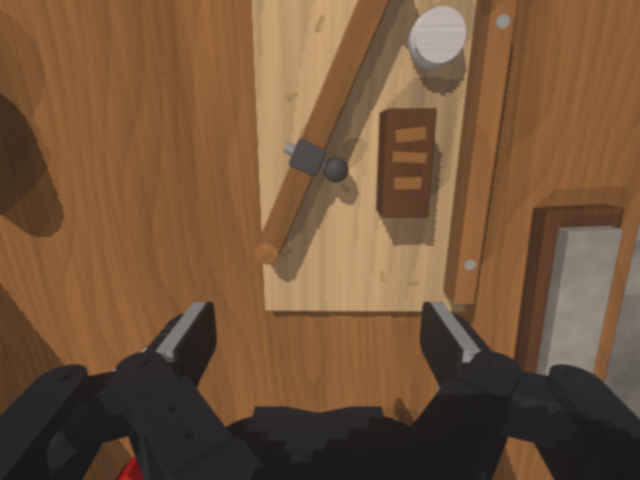

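The blank stands parallel to the fence at about (407,160), clear of pad (336,169), bar end at (266,253), tin untouched at (437,37). Now push the bar, closed fingers, following its arc with force feedback.

```bash
cat > push.py <<'E'
from h import *
yaw=-.046; R=Rn.from_euler("z",yaw).as_matrix(); B=np.array([613,54.6,0])
def pose(th,gap=0,z=30):
    p=np.array([4,170,0])+300*np.array([-np.sin(th),-np.cos(th),0])-(28.5+gap)*np.array([np.cos(th),-np.sin(th),0])
    q=B+R@p; q[2]=z; return q,down(yaw-th)
def force(th): # push along bar y
    n=R@[np.cos(th),-np.sin(th),0]; return -env.get_state()["ft_force"]@n
E
python3 - <<'E'
from push import *
w=dict(np.load("w3.npz")); toB=lambda p:(p-B)@R
e=toB(ray(w,[(266,253)],54)[0]); th=np.arctan2(4-e[0],170-e[1]); print("end",e,np.hypot(4-e[0],170-e[1]),"th",th)
k=toB(ray(w,[(435,110),(429,217),(378,216)],63)); print("blank",k.round(1).tolist()); print("pad",toB(ray(w,[(336,169)],40)))
env.grasp(20)
q,r=pose(th,25,120); env.goto(q,r); q,r=pose(th,25); env.move_straight(q); env.dwell(.2); f0=force(th); print("f0",f0,env.get_state()["clock"])
q,r=pose(th,6); env.move_straight(q)
log=[]; t=th
while t>-.10:
    t-=.012 if t>.13 else .004
    q,r=pose(t); env.move_straight(q,r,max_speed=60); f=force(t)-f0; log.append((round(t,3),round(f,1)))
    if f>5: break
print(log,env.get_state()["clock"])
E
```

```text
end [-118.96477492 -108.01177631   54.        ] 303.9915848162691 th 0.4164326836856524
blank [[54.2, 42.3, 63.0], [58.1, -64.6, 63.0], [3.6, -63.6, 63.0]]
pad [[-40.78028568 -16.17236852  40.        ]]
f0 0.7092980218274691 18.2333Traceback (most recent call last):
  File "<stdin>", line 11, in <module>
station.MotionError: the arm cannot follow that straight line within its joint ranges
```

```bash
python3 - <<'E'
from push import *
st=env.get_state(); print(st["joint_positions"].round(3),st["eef_pos"],st["eef_rot"],st["clock"])
for t in (.404,.3,.1,-.05):
    q,r=pose(t); print(q.round(1),r,env.inverse_kinematics(q,r), env.inverse_kinematics(q,down(yaw-t+np.pi)))
E
```

```text
[ 0.2    0.13  -0.144  0.    -1.297  2.987] [610.05346447 -76.74500268  30.00250056] [ 2.17021043e+00  2.27150212e+00 -3.21172901e-05] 38.3167
[468.7 -33.5  30. ] [2.66106578 1.66983033 0.        ] [ 0.36011507 -0.271016   -0.52398361  0.         -1.31782872  2.33147759] [ 0.36011507 -0.271016   -0.52398361  0.         -1.31782872 -0.81011507]
[496.3 -48.3  30. ] [2.57067678 1.80588629 0.        ] [ 3.08024736e-01 -1.84910018e-01 -4.52477952e-01 -4.44089210e-16
 -1.30322839e+00  2.48756792e+00] [ 0.30802474 -0.18491002 -0.45247795  0.         -1.30322839 -0.65402474]
[553.  -68.4  30. ] [2.3775463  2.05350383 0.        ] [ 0.2372993  -0.02125545 -0.30149542  0.         -1.29055636  2.75829336] [ 0.2372993  -0.02125545 -0.30149542  0.         -1.29055636 -0.3832993 ]
[597.5 -75.9  30. ] [2.21699415 2.22587991 0.        ] [ 2.06017321e-01  9.75522376e-02 -1.79271767e-01  4.44089210e-16
 -1.29397232e+00  2.93957533e+00] [ 2.06017321e-01  9.75522376e-02 -1.79271767e-01  4.44089210e-16
 -1.29397232e+00 -2.02017321e-01]
```

```bash
python3 - <<'E'
from push import *
print(force(-.09),env.get_state()["ft_force"],env.get_state()["gripper_width"])
s=env.snapshot("scene"); cv2.imwrite("pics/s4.png",cv2.resize(s["frame"][180:400,180:480],None,fx=2.5,fy=2.5))
E
```

```text
0.561045185336433 [-0.57490069  0.30234956 -0.19847849] -0.12583477624936354
```

View pics/s4.png

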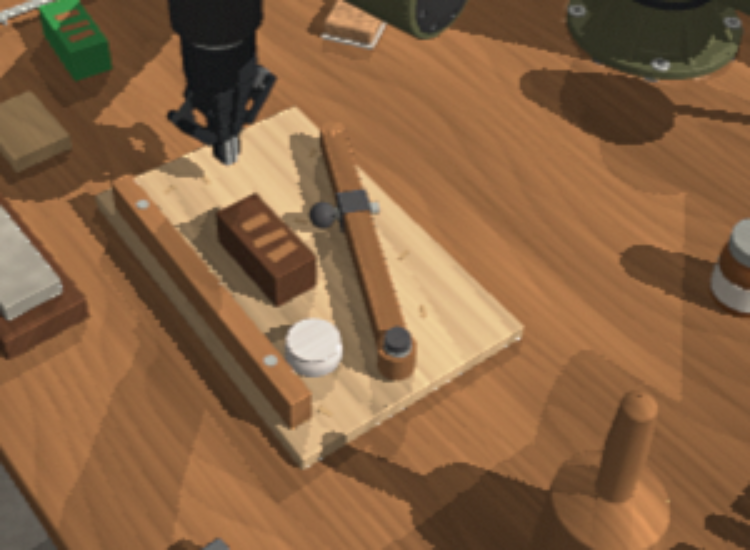

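```bash
python3 - <<'E'
from push import *
s=dict(np.load("s3.npz"))
def pr(X): u=s["mtx"]@(s["R"]@np.asarray(X,float)+s["t"]); return ((u[:2]/u[2]-180)*2.5).round(0)
st=env.get_state(); print("tcp",st["eef_pos"],pr(st["eef_pos"]))
for t in(.416,.3,.2,.1): q=pose(t)[0]; print(t,q.round(0),pr(q), np.linalg.norm(((q-B)@R-[4,170,0])[:2]))
print("end",pr(B+R@[-119,-108,54]), "piv",pr(B+R@[4,170,60]))
E
```

```text
tcp [609.99758294 -76.76904691  29.95156839] [225. 176.]
0.416 [466. -32.  30.] [355. 143.] 301.35070930727875
0.3 [496. -48.  30.] [325. 146.] 301.3507093072787
0.2 [524. -60.  30.] [298. 151.] 301.3507093072787
0.1 [553. -68.  30.] [273. 158.] 301.35070930727875
end [330. 128.] piv [396. 341.]
```

```bash
python3 - <<'E'
from push import *
s=dict(np.load("s3.npz")); n=env.snapshot("scene"); d=cv2.absdiff(s["frame"],n["frame"]).max(2)
m=d>40; bar=m[228:320,300:350]; print("bar area changed px",bar.sum()); bl=m[250:305,262:308]; print("blank area",bl.sum())
w=env.snapshot("wrist")["frame"]
a=cv2.resize(n["frame"][190:290,230:340],(440,400),interpolation=cv2.INTER_NEAREST); b=cv2.resize(w[100:480,200:560],(360,400)); cv2.imwrite("pics/s5.png",np.hstack([a,b]))
E
```

```text
bar area changed px 0
blank area 0
```

View pics/s5.png

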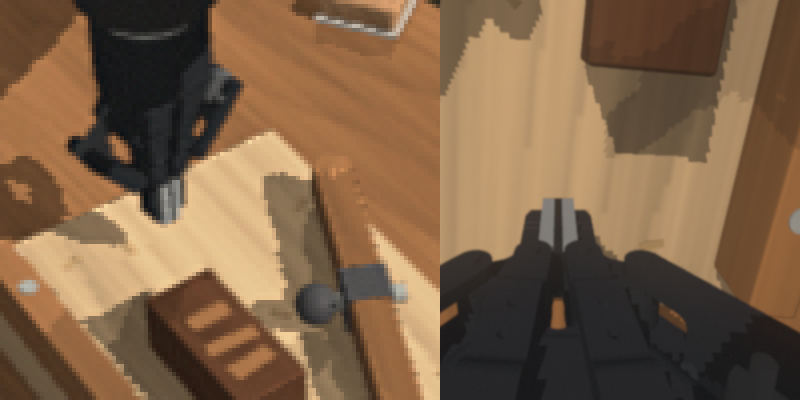

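The bar and blank have not moved at all, and the fingertips in the left half (163,222) appear higher than the commanded TCP; check the real tip height by ray before retrying.

```bash
python3 - <<'E'
from push import *
w=env.snapshot("wrist"); s=dict(np.load("s3.npz")); st=env.get_state(); print(st["clock"],st["eef_pos"])
T=Rn.from_rotvec(st["eef_rot"]).as_matrix(); p=st["eef_pos"]
def pr(s,X): u=s["mtx"]@(s["R"]@np.asarray(X,float)+s["t"]); return (u[:2]/u[2]).round(0)
for dz in (0,10,20,30): print(dz,"wrist",pr(w,p+[0,0,dz]),"scene",pr(s,p+[0,0,dz]))
print("seen wrist ~ (317,290), scene ~ (271,246)")
E
```

```text
38.5167 [609.97178832 -76.76325086  29.96510567]
0 wrist [319. 286.] scene [270. 250.]
10 wrist [319. 294.] scene [270. 248.]
20 wrist [319. 303.] scene [270. 245.]
30 wrist [319. 314.] scene [270. 242.]
seen wrist ~ (317,290), scene ~ (271,246)
```

Tip height agrees with the TCP, so retry the approach with forces logged at each step, stopping early, wrist turned half round to stay clear of joint 6's limit.

```bash
python3 - <<'E'
from push import *
th=.416; fl=lambda t:down(yaw-t+np.pi)
p=env.get_state()["eef_pos"]; env.move_straight([p[0],p[1],90],max_speed=250)
q,_=pose(th,15,90); env.goto(q,fl(th)); print(env.get_state()["clock"]); q,_=pose(th,15,30); env.move_straight(q,max_speed=200); f0=force(th)
print("f0",f0,env.get_state()["clock"])
for t in (.416,.39,.36,.33,.30):
    q,_=pose(t); env.move_straight(q,fl(t),max_speed=80); st=env.get_state(); print(t,round(force(t)-f0,2),(st["eef_pos"]-q).round(1),st["ft_force"].round(1),round(st["clock"],2))
s=dict(np.load("s3.npz")); n=env.snapshot("scene"); d=cv2.absdiff(s["frame"],n["frame"]).max(2); print("bar changed",(d>40)[260:320,300:350].sum())
cv2.imwrite("pics/s6.png",cv2.resize(n["frame"][190:340,230:380],(600,600),interpolation=cv2.INTER_CUBIC))
E
```

```text
42.1167
f0 -0.3925174772222407 42.5667
0.416 0.54 [0.7 0.  1.2] [-0.6 -0.9  0.5] 42.9
0.39 0.85 [-0.   0.1  0.3] [-0.7 -0.4 -0.5] 43.15
0.36 0.54 [-0.3  0.1  0. ] [-0.4 -0.7  0.1] 43.42
0.33 1.1 [-0.3  0.1 -0.1] [-0.9 -0.3  0.8] 43.68
0.3 0.75 [-0.3  0.1 -0.1] [-0.3  0.1  0.4] 43.95
bar changed 0
```

View pics/s6.png

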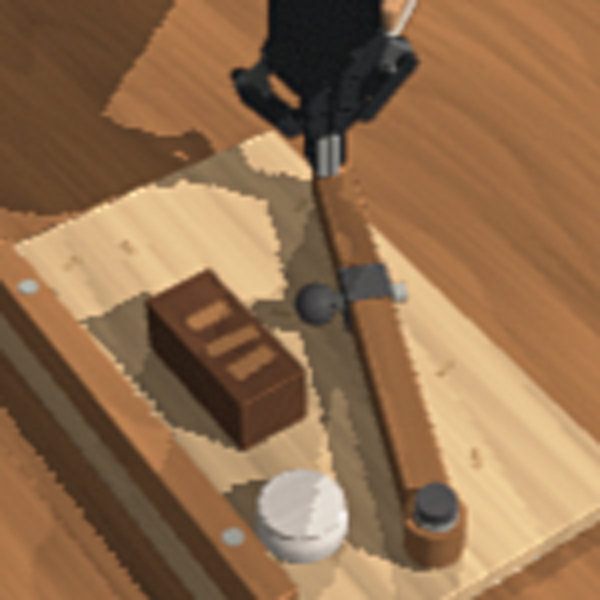

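The fingers ended up at the bar's very end (328,175) with no contact and the bar unmoved. Retry lower (TCP 22) and further in along the bar (270 mm), verifying contact on the way.

```bash
cat >> push.py <<'E'
def pose2(th,gap=0,z=22,r=270):
    p=np.array([4,170,0])+r*np.array([-np.sin(th),-np.cos(th),0])-(28.5+gap)*np.array([np.cos(th),-np.sin(th),0])
    q=B+R@p; q[2]=z; return q,down(yaw-th+np.pi)
E
python3 - <<'E'
from push import *
C=lambda:env.get_state()["clock"]
s=dict(np.load("s3.npz"))
p=env.get_state()["eef_pos"]; env.move_straight([p[0],p[1],72],max_speed=250)
env.move_straight(*[pose2(.416,10,72)[i] for i in (0,1)],max_speed=250); q,r=pose2(.416,10); 
env.move_straight([*q[:2],28],max_speed=200); env.move_straight(q,max_speed=60); print(env.get_state()["ft_force"].round(1),C()); f0=force(.416)
for t in (.38,.34,.30):
    q,r=pose2(t); env.move_straight(q,r,max_speed=80); st=env.get_state(); print(t,round(force(t)-f0,2),(st["eef_pos"]-q).round(1),st["ft_force"].round(1),round(C(),2))
n=env.snapshot("scene"); ch=(cv2.absdiff(s["frame"],n["frame"]).max(2)>40)[260:320,300:350].sum(); print("bar changed",ch)
log=[]; f=0
if ch>15:
    while t>-.15 and C()<60:
        dm=9 if t>.14 else np.clip((10-f)/4,.3,1.5)
        t-=dm/270; q,r=pose2(t); env.move_straight(q,r,max_speed=80); f=force(t)-f0; log.append((round(t,4),round(f,1)))
        if f>9.5: break
    print(log,C())
E
```

```text
[ 0.5  0.2 -0.5] 45.3
0.38 -2.09 [ 1.  -0.1  1.1] [ 2.  -1.4  3.6] 45.7
0.34 -2.48 [0.9 0.  1. ] [ 2.7 -0.9  4.4] 45.98
0.3 -2.26 [ 0.8 -0.   1. ] [ 2.  -2.1  4.5] 46.27
bar changed 638
[(0.2667, np.float64(-2.0)), (0.2333, np.float64(-2.2)), (0.2, np.float64(-2.0)), (0.1667, np.float64(-2.4)), (0.1333, np.float64(-0.7)), (np.float64(0.1278), np.float64(0.1)), (np.float64(0.1222), np.float64(1.7)), (np.float64(0.1167), np.float64(0.5)), (np.float64(0.1111), np.float64(1.6)), (np.float64(0.1056), np.float64(2.0)), (np.float64(0.1), np.float64(1.9)), (np.float64(0.0944), np.float64(2.0)), (np.float64(0.0889), np.float64(1.5)), (np.float64(0.0833), np.float64(2.2)), (np.float64(0.0778), np.float64(1.9)), (np.float64(0.0722), np.float64(1.9)), (np.float64(0.0667), np.float64(2.1)), (np.float64(0.0611), np.float64(1.6)), (np.float64(0.0556), np.float64(1.4)), (np.float64(0.05), np.float64(2.5)), (np.float64(0.0444), np.float64(2.0)), (np.float64(0.0389), np.float64(1.6)), (np.float64(0.0333), np.float64(2.7)), (np.float64(0.0278), np.float64(3.4)), (np.float64(0.0222), np.float64(3.8)), (np.float64(0.0167), np.float64(4.3)), (np.float64(0.0114), np.float64(3.9)), (np.float64(0.0058), np.float64(4.1)), (np.float64(0.0003), np.float64(5.0)), (np.float64(-0.0043), np.float64(5.9)), (np.float64(-0.0082), np.float64(6.9)), (np.float64(-0.0111), np.float64(8.0)), (np.float64(-0.0129), np.float64(7.5)), (np.float64(-0.0153), np.float64(7.7)), (np.float64(-0.0174), np.float64(7.8)), (np.float64(-0.0194), np.float64(7.2)), (np.float64(-0.022), np.float64(10.0))] 55.65
```

```bash
cat > chk.py <<'E'
from push import *
def where():
    s=dict(np.load("s3.npz")); n=env.snapshot("scene"); P=B+R@[30,-11,63.]
    u=s["mtx"]@(s["R"]@P+s["t"]); u=(u[:2]/u[2]); x,y=u.round().astype(int); T=s["frame"][y-9:y+10,x-11:x+12]
    _,v,_,l=cv2.minMaxLoc(cv2.matchTemplate(n["frame"][220:330,230:330],T,cv2.TM_CCOEFF_NORMED))
    d=np.array(l)+[230,220]-[x-11,y-9]; return d,v,((ray(n,u+d,63)[0]-B)@R).round(1)
E
python3 - <<'E'
from chk import *
st=env.get_state(); print(where(),force(-.022),st["eef_pos"]-pose2(-.022)[0],st["ft_force"],st["clock"])
E
```

```text
(array([-42,  -9]), 0.5319057106971741, array([100. , -98.1,  63. ])) 9.429913245868079 [-1.91063895  0.07246582  1.06683278] [-9.65707884  0.75232076 12.0375812 ] 55.65
```

```bash
python3 - <<'E'
from push import *
for k in("scene","top","wrist"): np.savez(f"n_{k}.npz",**env.snapshot(k))
print(env.get_state()["clock"])
def amap(s,z,xs,ys):
    hsv=cv2.cvtColor(cv2.GaussianBlur(s["frame"],(3,3),0),cv2.COLOR_BGR2HSV)
    for x in xs:
        l=""
        for y in ys:
            X=B+R@[x,y,0]; X[2]=z; u=s["mtx"]@(s["R"]@X+s["t"]); u=(u[:2]/u[2]).round().astype(int)
            if not(0<=u[0]<640 and 0<=u[1]<480): l+=" ";continue
            h,sa,v=hsv[u[1],u[0]].astype(int)
            l+= "#" if v<60 else "g" if sa<60 else "." if sa<125 else "B" if h<14 or v<115 else "o"
        print(f"{x:5d} {l}")
for k,z in(("scene",56),("top",56)):
    print(k); amap(dict(np.load(f"n_{k}.npz")),z,range(130,-100,-8),range(200,-180,-5))
E
```

```text
55.85
scene
  130 ...BBBBBBBBBBBBBBBBBBBBBBBBBBBBBBBBBBBBBBBBBBBBBBBBBBBBBBBBBBBBBBBBBB....BBB
  122 ...oBoBBBBBBBBBBBBBBBBBBBBBBBBBBBBBBBBBBBBBBBBBBBBBBBBBBBBBBBBBBBBBBBBBBBBBB
  114 ...BBBBBBBooBBBB..BBBBBBBoBBBBBBBBBBBBoBBBoBBBoBBBBBBBBBBBBBBBBo..BBBBBBBBBB
  106 .....oBBBBooBBo.gg.BBBBBBBBBBBooBooBoBooBBBBBBBBBBBBBBBBBBBBBBBBgg.BBBBBBBBB
   98 .......o.......Boooooo...BBBBBBBoBBBB.BBBBBBBBoBBBBBooooooooooBo...oooo..BBB
   90 ..........gggggggg.......BBBBBBBBBBBBBBBBBBBBBBBBBBB.....................BBB
   82 .........ggggggggggg.....BBBBBBBBBBBBBBBoBBBBBBBBBBB.....................BBB
   74 .........gggggggggggg....BBBBBBBBBBBBBBoBBBBBBBBBBBB.....................BBB
   66 .........ggggggggggggg...BBBBBBBBBBoBBBBBBBBBBBBBBBB......................BB
   58 .........gggggggggggg......BBBBBBBBBBBBoBBBBBoBBBBBB.....................BBB
   50 ...........gggggggggg........BBBBBBBBBBBBBBBBBBBBBBB.....................ooo
   42 .............ggggggg...................gggggg............................oBB
   34 ..BBB..................................gggggg............................BBB
   26 oBB
[... 3029 characters left out ...]
................##########..........
  -38 ........................gggg..............................#####.............
  -46 ........................gg#gg.............................ggggg.............
  -54 .........................gg###............................ggggg.............
  -62 ..........................####............................gggg#.............
  -70 ..........................###..............................gggg.............
  -78 ............................................................................
  -86 ............................................................................
  -94 ............................................................................
```

Map check: the bar is now parallel to the fence (x -8..20 for its whole length), the blank lies at the fence, and the fingers press the bar's near side. The fingertips also rub the board (Fz 12 N), so lift 4 mm, then lean to about 10.5 N and hold.

```bash
python3 - <<'E'
from push import *
C=lambda:env.get_state()["clock"]
t=-.022; z=26; q,r=pose2(t,0,z); env.move_straight(q,max_speed=60); f=force(t); st=env.get_state(); print(f,st["ft_force"].round(1),C())
while f<10.5 and C()<61.5 and t>-.07:
    t-=np.clip((11-f)/4,.3,.9)/270; q,r=pose2(t,0,z); env.move_straight(q,r,max_speed=60); f=force(t); print(round(t,4),round(f,1),env.get_state()["ft_force"].round(1)[2],round(C(),2))
env.dwell(.4); print("held",force(t),C())
np.savez("n_scene.npz",**env.snapshot("scene"))
E
```

```text
6.063483667475434 [-6.1  0.2  3.2] 56.1
-0.0253 9.1 5.2 56.35
-0.0271 10.8 6.2 56.6
held 11.367559537772959 57.0
```

```bash
python3 - <<'E'
from push import *
env.dwell(.2); q,r=pose2(-.027,15,26); env.move_straight(q,max_speed=60); q[2]=90; env.move_straight(q,max_speed=200)
print(env.get_state()["clock"],env.get_state()["ft_force"].round(1))
n=env.snapshot("scene"); o=dict(np.load("n_scene.npz")); d=cv2.absdiff(n["frame"],o["frame"]).max(2)>40
for nm,a,b in(("blank",[73,-10,63],45),("pivot half of bar",[4,90,54],45)):
    pts=[]
    for dy in range(-b,b,3):
        X=B+R@(np.array(a)+[0,dy,0]); u=n["mtx"]@(n["R"]@X+n["t"]); u=(u[:2]/u[2]).round().astype(int); pts.append(d[u[1]-2:u[1]+3,u[0]-2:u[0]+3].sum())
    print(nm,pts)
if env.get_state()["clock"]<64: print(env.hand_in())
E
```

```text
58.1167 [ 0.3 -0.2 -0.3]
blank [np.int64(0), np.int64(0), np.int64(0), np.int64(0), np.int64(0), np.int64(0), np.int64(0), np.int64(0), np.int64(0), np.int64(0), np.int64(0), np.int64(0), np.int64(0), np.int64(0), np.int64(0), np.int64(0), np.int64(0), np.int64(0), np.int64(0), np.int64(0), np.int64(0), np.int64(0), np.int64(0), np.int64(0), np.int64(0), np.int64(0), np.int64(0), np.int64(0), np.int64(0), np.int64(0)]
pivot half of bar [np.int64(0), np.int64(0), np.int64(0), np.int64(0), np.int64(0), np.int64(0), np.int64(0), np.int64(0), np.int64(0), np.int64(0), np.int64(0), np.int64(0), np.int64(0), np.int64(0), np.int64(0), np.int64(0), np.int64(0), np.int64(0), np.int64(0), np.int64(0), np.int64(0), np.int64(0), np.int64(0), np.int64(0), np.int64(0), np.int64(0), np.int64(0), np.int64(0), np.int64(0), np.int64(0)]
the job is handed in; nothing more can be done
None
```

I handed the job in at about 58 s with the blank clamped against the fence. The first push attempts missed the bar; the later one leaned on it with about 11 N, roughly 16 N at the pad by estimate (not measured there), and neither bar nor blank visibly moved after I let go. No verdict was returned.

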